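# Skewer washed spacer rings out of the rack and hang them on the drip stand

## Task

Pick up the orange-handled skewer by its grip, run its rod through all three rings standing in the blue wash rack and lift them out together as one stack; do not touch the rings with the gripper or drop any. Then lay the rod level in both forks of the drip stand, the three rings hanging between the forks, let go, and leave the jar, vial, tape and spanner where they are.

Things in the scene. Friction and masses are not known exactly. Their poses are not given: they have to be found in the camera images.
- skewer: loose skewer, rod level: orange block grip 100 long (x -45 to +55), 24 wide (y), 36 high, and a steel rod 10 in diameter out of its front end, axis at z = 24, y = 0, to a round tip at x = 240 mm. Origin under the grip on its underside, x towards the tip, z up. A stop collar, 22 diameter, sits on the rod at x = 86 to 90: rings go ahead of it; the bare rod behind it (x 55 to 86) is for a fork
- skewer_tip (a point): the rod's tip, on its axis
- skewer_mid (a point): point on the rod's axis 141 mm ahead of the skewer's origin, 24 mm up: midway between where the two forks should carry the rod. (Skewer 125 g, balances at x = 45 mm, with three rings at about 97 mm: hold it across the 24 mm width near x = 15 mm, firmly, 60 N or more)
- rack: blue wash rack, fixed, 92 long (x), 84 wide, 50 mm high; origin under its middle, on the bench. Three slots 24 mm apart along x hold the rings on edge, bores in line along x, 55 mm above the bench. The slots' side teeth, 50 high, leave a clear lane 30 wide along the middle: a rod can pass along x through all bores. x points roughly to the robot's left (world +y)
- ring_0: Aluminium spacer ring, 60 mm outside, 28 mm bore, 8 mm thick, 50 g, on edge, loose in the rack's x = -24 mm slot; origin at the centre of the bore, own x along the bore. May lean a few degrees and roll on its rim
- ring_1: Brass spacer ring, 60 mm outside, 28 mm bore, 8 mm thick, 50 g, on edge, loose in the rack's middle slot; origin at the centre of the bore, own x along the bore. May lean a few degrees and roll on its rim
- ring_2: Aluminium spacer ring, 60 mm outside, 28 mm bore, 8 mm thick, 50 g, on edge, loose in the rack's x = +24 mm slot; origin at the centre of the bore, own x along the bore. May lean a few degrees and roll on its rim
- stand: drip stand, fixed: steel tray 176 long (x), 84 wide, 14 high, with two upright Y forks of 8 mm bar on its midline at x = -71 and +71 mm; each a 90 degree V open upwards, 44 wide at its arm ends, 92 above the bench. Origin under the tray's middle on the bench; x roughly to the robot's left. The skewer's grip stays outside the forks
- stand_seat (a point): midway between the forks, 79 mm above the bench: where skewer_mid lies (the rod's axis) when the rod rests at the bottom of both forks; own axes as the stand's
- jar: brown jar, 55 mm in diameter, 87 mm high, standing behind the work; origin under its middle. Leave alone
- vial: small vial with a black cap, 25 mm in diameter, 67 mm high, standing in front; origin under its middle. Leave alone
- tape: white roll of thread tape, 52 mm in diameter, 12 mm high, in front; origin under its middle. Leave alone
- spanner: spanner, 183 mm long, lying in front, its own y along its length; origin under its middle. Leave alone
Not all that is in view belongs to the job. What is shaped like the ring_2 but green is not meant.

How it is judged:
On the way:
1. all three rings are on the skewer's rod, ahead of its stop collar, and lifted clear of the rack together (bores more than 85 mm above the bench) (x of ring_0 in the frame of skewer between 0.09 and 0.232 m and y of ring_0 in the frame of skewer between -0.016 and 0.016 m and z of ring_0 in the frame of skewer between 0.008 and 0.04 m and height (world z) of each of ring_0, ring_1, ring_2 above 0.085 m and x of ring_1 in the frame of skewer between 0.09 and 0.232 m and y of ring_1 in the frame of skewer between -0.016 and 0.016 m and z of ring_1 in the frame of skewer between 0.008 and 0.04 m and x of ring_2 in the frame of skewer between 0.09 and 0.232 m and y of ring_2 in the frame of skewer between -0.016 and 0.016 m and z of ring_2 in the frame of skewer between 0.008 and 0.04 m), for 0.2 s.
At the end, for the whole second after the job is handed in: Skewer let go in both forks: skewer_mid within 18 mm of stand_seat along the stand, 7 mm across, 6 mm in height; rod within 0.08 rad of the stand's x, grip top up within 0.5 rad; all three rings on the rod ahead of the collar and within 67 mm of the stand's middle; all at rest (x of ring_0 in the frame of skewer between 0.09 and 0.232 m and y of ring_0 in the frame of skewer between -0.016 and 0.016 m and z of ring_0 in the frame of skewer between 0.008 and 0.04 m and x of ring_0 in the frame of stand between -0.067 and 0.067 m and linear speed of each of ring_0, ring_1, ring_2, skewer below 0.03 m/s and x of ring_1 in the frame of skewer between 0.09 and 0.232 m and y of ring_1 in the frame of skewer between -0.016 and 0.016 m and z of ring_1 in the frame of skewer between 0.008 and 0.04 m and x of ring_1 in the frame of stand between -0.067 and 0.067 m and x of ring_2 in the frame of skewer between 0.09 and 0.232 m and y of ring_2 in the frame of skewer between -0.016 and 0.016 m and z of ring_2 in the frame of skewer between 0.008 and 0.04 m and x of ring_2 in the frame of stand between -0.067 and 0.067 m and x of skewer_mid in the frame of stand_seat between -0.018 and 0.018 m and y of skewer_mid in the frame of stand_seat between -0.007 and 0.007 m and z of skewer_mid in the frame of stand_seat between -0.006 and 0.006 m and angle between the x axis of skewer and the x axis of stand, either way round below 0.08 rad and angle between skewer's own z axis and vertical below 0.5 rad); the robot touches nothing.
It fails at once if the gripper or arm touches a ring (more than 1 N) (contact force between any of the fingers, the arm and ring_0 above 1 N or contact force between any of the fingers, the arm and ring_1 above 1 N or contact force between any of the fingers, the arm and ring_2 above 1 N).
It fails at once if a ring is dropped (its centre below 38 mm over the bench) (height (world z) of any of ring_0, ring_1, ring_2 below 0.038 m).
It fails at once if the jar, vial, tape or spanner is moved more than 30 mm or tipped more than 0.5 rad (distance of any of jar, vial, tape, spanner from where it was at the start of the episode above 0.03 m or angle between any of jar, vial, tape, spanner's own z axis and vertical above 0.5 rad).
It also fails if it takes over 58 s, if anything falls off the work surface, if the arm or the gripper's body presses on something with over 40 N, if the wrist force passes 120 N, or if a joint passes its speed limit or range.

## Robot

A 6-joint arm with a two-finger parallel gripper is mounted at the origin on a cart in front of the work surface, level with it; the furniture and walls round the work are solid. World frame = base frame: x ahead of the robot, y to its left, z up, the work surface at z = 0. Lengths are in m, angles in rad, forces in N, time in s.
With the tool pointing down it reaches from about 0.3 to 0.775 m from the base axis. Payload 14.6 kg.
Tool frame: the origin (TCP) lies on the centre line of the jaws, within the pads' length; the fingertips stand ctrl.tcp_to_tips ahead of it and the grasp point (between the pads) lies 2 mm behind it (ctrl.tcp_to_tips is the distance from the TCP to the fingertips, in m); z points along the fingers, y is the line along which they close (so a half turn about z gives the same grasp; the last joint's range is limited). The gripper opens to 94 mm and grips with 3 to 60 N. Pads are 16 mm wide; open, the fingers measure 119 mm over their backs; the gripper's body (75 mm by 177 mm) begins 78 mm behind the grasp point.
Start: joints at [-1.192, 0.3, 1.521, -0, 1.321, -0.067], TCP at [0.237, -0.496, 0.222] pointing down, gripper open.
Joint ranges: [-3.03, 3.03], [-0.79, 2.21], [0.23, 2.52], [-1.04, 4.18], [0, 3.07], [-2.55, 2.55]. Speed limits (rad/s): [2.22, 2.22, 2.57, 3.14, 3.14, 3.14].

## Interface

Orientations are given as [roll, pitch, yaw] about the fixed x, y, z axes, in that order (R = Rz(yaw) Ry(pitch) Rx(roll)).
In Python, from station import telemetry, viewer, hand_in, ctrl gives the robot as it stands.
- The arm moves only by the tool step_arm, never from a script. Its argument "plan" is a list of rows, each an object of numbers: "dx", "dy", "dz": the shift along the tool's x, y, z scaled (see below); "rx", "ry", "rz": the turn, a rotation vector about the tool's x, y, z scaled (see below); "claw": the closure, from 0 (fully open) to 1 (shut). In form: [{"dx": .., "dy": .., "dz": .., "rx": .., "ry": .., "rz": .., "claw": ..}, ...]. A call has 1 to 10 rows; each row shifts and turns the commanded pose from where the row before left it, along the tool's axes as they then stand; what a row does not reach is not made up. The controller multiplies each number of a shift by 0.1 m and each number of a turn by 90 degrees. A row lasts 1/10 s, in which the tool goes at most 50 mm and 8.59 degrees, less where a joint would pass 70% of its speed; a pose out of reach is approached as far as the arm can. A call with a number of a shift or a turn outside -1 to 1 is refused whole. A call with a gripper value outside its range is refused whole. The fingers move at their own pace and stop on an object; "grip_force" is the grip in N (left out, the last holds). Time passes only in rows, so rows that do not move let the fingers close. It gives the time, the measured TCP pose, the force, the opening and the grip force at its end, in the units of the state.
- telemetry.get_obs(): the state, without advancing time (a new reading comes with each control period).
- viewer.camera(name): name is "scene" or "top"; returns a dict with "img" (420x560x3 uint8, red, green, blue), "z_map" (420x560 float32, m along the optical axis (not along the pixel's ray), 0 where there is no reading), "fx", "fy", "cx", "cy" (pixels), "R" (3x3) and "t" (3): a world point X has camera coordinates R X + t. Camera axes: x right, y down, z forward; pixel columns grow to the right and rows downward; lengths in m; the calibration is good to about 2 mm. A picture is of the moment at which its call begins.
- hand_in(): hands the job in; it is judged then, once.
Trained networks look in a picture, given as the dict that the camera call returned (one of the last four; its "shot" number tells which), for a name from the list of things; names that differ only in an ending like _2 or _b are one class to them, and where a whole thing is asked for, a point or a joint stands for the part that bears it (a point fixed in the world has none). Each returns a list of dicts, best first, with "score" (0 to 1); they miss things now and then, are a little off and sometimes report something else, mostly with a low value. They report only what shows in the picture. A call takes as long as a camera call. They do not tell look-alikes from the thing itself.
- viewer.recognise(target, picture): "rect" ([left, top, right, bottom] in pixels, round what is visible of it).
The state is a dict: "time_s": time; "qpos": joint angles; "joint_vel": joint speeds; "tau": joint torques, N m; "ee_pos": TCP position; "eef_rot": TCP orientation; "force": force on the tool from outside, world axes, zero at the start; "moment": the same for the moment, N m; "grip_width": finger opening in m; "grip_force": force on a finger pad.
Only numpy, scipy, OpenCV 4.12 (cv2) and the standard library are available. Lean on these libraries where they do the work, as an engineer would, in place of code of your own. Each camera call takes 0.05 s, during which the arm holds its last target. There are 200 camera calls.

## Working session

There is one attempt and no reset: what is moved stays moved. The work goes in short steps, Python scripts to look and compute and a tool call to move; the robot and the scene stay as the last step left them, time stands still between calls to the robot, and variables do not carry over. Pictures are saved under pics/ and viewed, at most 10 in all, crops included, and the job is handed in when it is done.

Besides the shell and the picture viewer there is one more tool, called after "Request:" as name(argument=value, ...), one argument or row to a line, values as JSON. step_arm: Moves the arm, as the interface text tells. Shifts and turns lie within -1 to 1; 1 stands for 0.1 m of shift or 90 degrees of turn. Its arguments: {"type":"object","properties":{"plan":{"type":"array"},"grip_force":{"type":"number"}},"required":["plan"]}

```bash
mkdir -p pics; ls
cat > h.py <<'E'
import numpy as np, cv2
from station import telemetry, viewer, hand_in, ctrl
def cloud(c):
    z=c["z_map"]; v,u=np.indices(z.shape)
    P=np.stack([(u-c["cx"])/c["fx"]*z,(v-c["cy"])/c["fy"]*z,z],-1)
    W=(P-np.array(c["t"]))@np.array(c["R"])
    W[z==0]=np.nan
    return W
def save(img,name): cv2.imwrite(name,cv2.cvtColor(np.ascontiguousarray(img),cv2.COLOR_RGB2BGR))
E
python3 - <<'E'
from h import *
o=telemetry.get_obs(); print({k:np.round(v,3) for k,v in o.items()}, ctrl.tcp_to_tips)
a=viewer.camera("scene");b=viewer.camera("top")
for n,c in (("scene",a),("top",b)):
    save(c["img"],f"pics/{n}0.png"); np.savez(f"{n}0.npz",**{k:np.array(v) for k,v in c.items()})
    for t in ["skewer","rack","ring_0","stand","jar","vial","tape","spanner"]:
        print(n,t,[(np.round(d["rect"]).astype(int).tolist(),round(d["score"],2)) for d in viewer.recognise(t,c)])
E
```

```text
pics
{'time_s': np.float64(0.0), 'qpos': array([-1.192,  0.3  ,  1.522, -0.   ,  1.321, -0.067]), 'joint_vel': array([ 0.   , -0.001, -0.   ,  0.   , -0.001,  0.   ]), 'tau': array([-2.0000e-03, -5.3182e+01, -3.5274e+01,  7.1000e-02,  2.4000e-02,
       -0.0000e+00]), 'ee_pos': array([ 0.237, -0.496,  0.222]), 'eef_rot': array([-3.14 , -0.   ,  0.446]), 'force': array([ 0.698, -0.784, -0.396]), 'moment': array([-0.036,  0.052, -0.034]), 'grip_force': np.float64(0.0), 'grip_width': np.float64(0.094)} 0.017
scene skewer [([283, 188, 350, 239], 0.64)]
scene rack [([234, 260, 295, 298], 0.67)]
scene ring_0 [([246, 249, 263, 276], 0.8), ([268, 244, 282, 266], 0.62), ([197, 251, 206, 279], 0.54), ([260, 246, 273, 272], 0.49)]
scene stand [([171, 193, 253, 255], 0.82)]
scene jar [([282, 187, 348, 239], 0.74), ([189, 180, 214, 222], 0.67)]
scene vial [([256, 286, 272, 319], 0.8), ([266, 243, 284, 267], 0.54)]
scene tape [([221, 322, 251, 350], 0.78), ([281, 183, 352, 240], 0.21)]
scene spanner [([309, 260, 332, 289], 0.73)]
top skewer [([324, 117, 367, 249], 0.88)]
top rack [([213, 238, 267, 285], 0.84)]
top ring_0 [([237, 243, 246, 275], 0.64), ([225, 245, 230, 273], 0.53), ([212, 296, 227, 310], 0.35)]
top stand [([175, 136, 261, 191], 0.77)]
top jar [([204, 103, 235, 141], 0.55)]
top vial [([209, 299, 227, 308], 0.66), ([171, 136, 260, 189], 0.48)]
top tape [([176, 300, 200, 331], 0.67), ([226, 244, 230, 274], 0.23)]
top spanner [([287, 255, 311, 348], 0.94), ([214, 237, 269, 286], 0.42)]
```

Run:
```python
import cv2
a=cv2.imread("pics/top0.png")[90:360,150:390]; cv2.imwrite("pics/topc.png",cv2.resize(a,None,fx=2.2,fy=2.2,interpolation=cv2.INTER_CUBIC))
a=cv2.imread("pics/scene0.png")[160:360,150:370]; cv2.imwrite("pics/scenec.png",cv2.resize(a,None,fx=3,fy=3,interpolation=cv2.INTER_CUBIC))
```

```text
(no output)
```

View pics/topc.png

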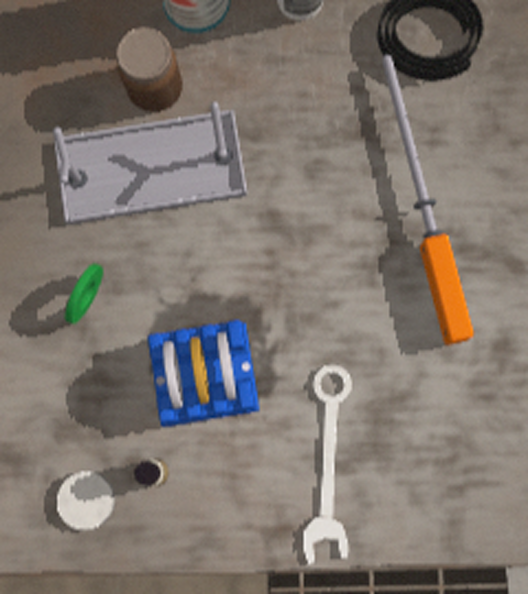

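View pics/scenec.png

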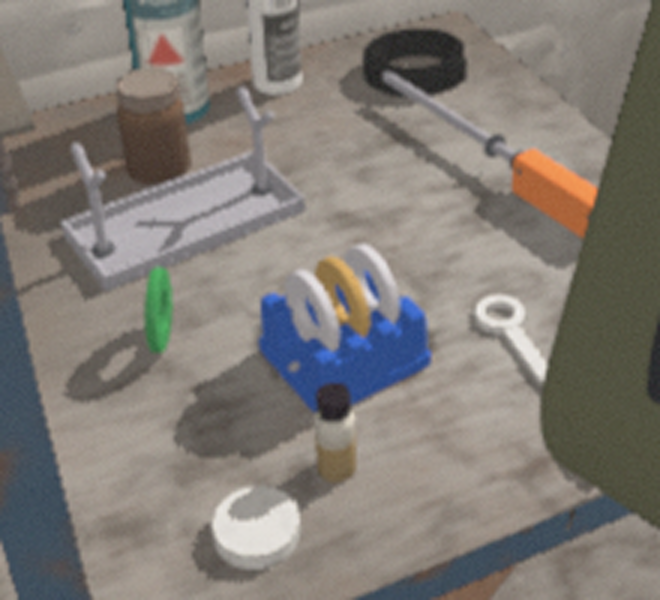

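The top crop shows the skewer (grip at crop (447,290), tip (390,60)), the rack with three rings at (172,373), (200,370), (227,365), and the stand forks at (60,155) and (220,135). Ring candidates are the white, brass and white rings in the rack slots, and the green one at crop (85,292), which stands outside the rack and is a decoy. The three in the rack are meant. Next I'll measure.

```bash
cat > meas.py <<'E'
from h import *
for n in ("top","scene"):
    c=dict(np.load(f"{n}0.npz")); W=cloud(c); hsv=cv2.cvtColor(c["img"],cv2.COLOR_RGB2HSV); H,S,V=[hsv[...,i].astype(int) for i in range(3)]
    X,Y,Z=W[...,0],W[...,1],W[...,2]
    print(n,"cam at",np.round(-np.array(c["R"]).T@c["t"],3),"f",c["fx"], "bench z",np.nanmedian(Z[(X>.35)&(X<.6)&(abs(Z)<.02)]))
    def box(m):
        p=np.stack([X[m],Y[m]],1).astype(np.float32); r=cv2.minAreaRect(p); return np.round(r[0],4),np.round(r[1],4),round(r[2],2),m.sum()
    o=(H<16)&(S>150)&(V>100)
    g=o&(Z>.031)&(Z<.045); print("grip top",box(g),"z",np.median(Z[g]), "all z max",Z[o].max())
    b=(H>100)&(H<125)&(S>130)&(V>60)&(Z>.042)&(Z<.056)&(X>.25)&(X<.7); print("rack teeth",box(b))
    b2=(H>100)&(H<125)&(S>130)&(V>40)&(Z>.003)&(Z<.056)&(X>.25)&(X<.7)&(abs(Y)<.35); print("rack",box(b2))
    # rings
    rb=box(b)[0]
    near=(np.hypot(X-rb[0],Y-rb[1])<.065)&(Z>.056)
    nl,lab,st,ce=cv2.connectedComponentsWithStats(near.astype(np.uint8))
    for i in range(1,nl):
        m=lab==i
        if m.sum()>8: print(" ring blob",ce[i].round(0),m.sum(),"zmax",np.round(np.percentile(Z[m],[50,97]),4),"xy",X[m].mean().round(4),Y[m].mean().round(4),"col",c["img"][m].mean(0).round(0),box(m)[:3])
    # high pts near top stand
    l,t,r,bt={"top":(172,132,262,192),"scene":(168,190,256,256)}[n]
    R=np.zeros_like(o);R[t:bt,l:r]=1
    m=R&(Z>.03)&(Z<.1)&(X<.75)
    nl,lab,st,ce=cv2.connectedComponentsWithStats(m.astype(np.uint8))
    for i in range(1,nl):
        k=lab==i
        if k.sum()>8: print(" fork",ce[i].round(0),k.sum(),"z",np.round(np.percentile(Z[k],[3,97]),3),"x",np.round(np.percentile(X[k],[3,97]),4),"y",np.round(np.percentile(Y[k],[3,50,97]),4))
    tr=R&(Z>.004)&(Z<.022); print("tray",box(tr))
    # rod
    gc=np.array([np.mean(X[g]),np.mean(Y[g])])
    m=(~o)&(Z>.015)&(Z<.034)&(X>gc[0]+.05)&(X<gc[0]+.25)&(abs(Y-gc[1])<.1)&(S<70)
    p=np.stack([X[m],Y[m],Z[m]],1); vx,vy,x0,y0=cv2.fitLine(p[:,:2].astype(np.float32),cv2.DIST_HUBER,0,.003,.001).ravel()
    print("rod",m.sum(),"yaw",np.arctan2(vy,vx)%np.pi,x0,y0,"zmax",np.percentile(p[:,2],[50,95]),"xmax",p[p[:,0].argmax()])
E
python3 meas.py
```

```text
top cam at [0.38  0.05  1.013] f 489.45057863371204 bench z -0.00043236308116047955
grip top (array([ 0.533 , -0.1045]), array([0.0986, 0.0241]), 12.04, np.int64(553)) z 0.03556941815563943 all z max nan
rack teeth (array([0.4595, 0.1228]), array([0.0792, 0.0847]), 8.59, np.int64(726))
rack (array([0.4585, 0.1228]), array([0.0812, 0.0916]), 8.6, np.int64(1306))
 ring blob [252. 256.] 131 zmax [0.08   0.0857] xy 0.4607 0.0985 col [179. 174. 179.] (array([0.4623, 0.0991]), array([0.0569, 0.0081]), 8.27)
 ring blob [240. 257.] 142 zmax [0.0795 0.0862] xy 0.4582 0.1222 col [170. 131.  61.] (array([0.4591, 0.1228]), array([0.0572, 0.0082]), 8.62)
 ring blob [228. 259.] 145 zmax [0.079  0.0859] xy 0.4546 0.1459 col [176. 171. 177.] (array([0.4558, 0.1467]), array([0.0577, 0.0082]), 8.39)
 fork [218. 133.] 61 z [0.032 0.054] x [0.7167 0.7241] y [0.1537 0.1695 0.1858]
 fork [249. 148.] 100 z [0.07  0.093] x [0.6474 0.6927] y [0.097  0.1031 0.1084]
 fork [178. 160.] 122 z [0.035 0.091] x [0.6269 0.6732] y [0.2384 0.2429 0.2485]
tray (array([0.6693, 0.1737]), array([0.1848, 0.1285]), 88.65, np
[... 540 characters left out ...]
0.0849] xy 0.4514 0.1268 col [166. 153. 139.] (array([0.4577, 0.126 ]), array([0.0602, 0.0574]), 8.94)
 fork [200. 201.] 479 z [0.032 0.087] x [0.7146 0.7402] y [0.1515 0.1797 0.1998]
 fork [235. 202.] 104 z [0.034 0.09 ] x [0.6445 0.6891] y [0.1027 0.1078 0.112 ]
 fork [180. 221.] 116 z [0.033 0.091] x [0.6245 0.669 ] y [0.2424 0.2477 0.2521]
 fork [203. 253.] 40 z [0.036 0.059] x [0.5258 0.5525] y [0.22   0.2301 0.2382]
 fork [250. 253.] 54 z [0.061 0.086] x [0.4487 0.4854] y [0.1331 0.1527 0.1569]
tray (array([0.7348, 0.1501]), array([0.2139, 0.2985]), 78.78, np.int64(1352))
rod 370 yaw 3.1405003 0.6985705 -0.07840038 zmax [0.02386344 0.02930124] xmax [ 0.78636584 -0.13885439  0.02147091]
```

Request:
step_arm(
  plan=[
    {"dx": 0.372, "dy": -0.188, "claw": 0},
    {"dx": 0.372, "dy": -0.188, "claw": 0},
    {"dx": 0.372, "dy": -0.188, "claw": 0},
    {"dx": 0.372, "dy": -0.188, "claw": 0},
    {"dx": 0.372, "dy": -0.188, "claw": 0},
    {"dx": 0.372, "dy": -0.188, "claw": 0},
    {"dx": 0.372, "dy": -0.188, "claw": 0},
    {"dx": 0.372, "dy": -0.188, "claw": 0},
    {"dx": 0.372, "dy": -0.188, "claw": 0},
    {"dx": 0.372, "dy": -0.188, "claw": 0},
  ],
  grip_force=60,
)

```text
$.plan[0]: bad value
```

Request:
step_arm(
  plan=[
    {"dx": 0.372, "dy": -0.188, "claw": 0},
    {"dx": 0.372, "dy": -0.188, "claw": 0},
    {"rz": 0.075, "claw": 0},
    {"rz": 0.075, "claw": 0},
    {"claw": 0},
  ],
)

```text
$.plan[0]: bad value
```

```bash
cat >> h.py <<'E'
from scipy.spatial.transform import Rotation as Ro
def to(p,yaw=None):
    "tool-axes numbers (scaled) from measured pose to world p, then yaw"
    o=telemetry.get_obs(); R=Ro.from_euler("xyz",o["eef_rot"])
    d=R.inv().apply(np.array(p)-o["ee_pos"])/.1
    s="pos %s rot %s t %.2f F %s w %.4f gf %.1f | shift %s len %.3f m"%(np.round(o["ee_pos"],4),np.round(o["eef_rot"],4),o["time_s"],np.round(o["force"],1),o["grip_width"],o["grip_force"],d.round(3),np.linalg.norm(d)*.1)
    if yaw is not None: s+=" turn(after) %s"%((R.inv()*Ro.from_euler("xyz",[np.pi,0,yaw])).as_rotvec()/(np.pi/2)).round(4)
    print(s)
E
python3 -c "
from h import *
to([.5426,-.0999,.024],.210)"
```

```text
pos [ 0.2371 -0.4962  0.2224] rot [-3.1415 -0.      0.4458] t 0.90 F [ 0.4 -0.4 -0. ] w 0.0938 gf 0.0 | shift [ 4.465 -2.259  1.985] len 0.538 m turn(after) [-0.     -0.      0.1501]
```

Request:
step_arm(
  plan=[
    {"dx": 0.372, "dy": -0.188, "dz": 0, "rx": 0, "ry": 0, "rz": 0, "claw": 0},
    {"dx": 0.372, "dy": -0.188, "dz": 0, "rx": 0, "ry": 0, "rz": 0, "claw": 0},
    {"dx": 0.372, "dy": -0.188, "dz": 0, "rx": 0, "ry": 0, "rz": 0, "claw": 0},
    {"dx": 0.372, "dy": -0.188, "dz": 0, "rx": 0, "ry": 0, "rz": 0, "claw": 0},
    {"dx": 0.372, "dy": -0.188, "dz": 0, "rx": 0, "ry": 0, "rz": 0, "claw": 0},
    {"dx": 0.372, "dy": -0.188, "dz": 0, "rx": 0, "ry": 0, "rz": 0, "claw": 0},
    {"dx": 0.372, "dy": -0.188, "dz": 0, "rx": 0, "ry": 0, "rz": 0, "claw": 0},
    {"dx": 0.372, "dy": -0.188, "dz": 0, "rx": 0, "ry": 0, "rz": 0, "claw": 0},
    {"dx": 0.372, "dy": -0.188, "dz": 0, "rx": 0, "ry": 0, "rz": 0, "claw": 0},
    {"dx": 0.372, "dy": -0.188, "dz": 0, "rx": 0, "ry": 0, "rz": 0, "claw": 0},
  ],
  grip_force=60,
)

```text
time_s: 1.9
ee_pos: [0.4926, -0.1647, 0.2226]
eef_rot: [3.141, -0.0, 0.446]
force: [-1.2, -0.8, 0.3]
grip_width: 0.0936
grip_force: 0.0
```

Request:
step_arm(
  plan=[
    {"dx": 0.372, "dy": -0.188, "dz": 0, "rx": 0, "ry": 0, "rz": 0, "claw": 0},
    {"dx": 0.372, "dy": -0.188, "dz": 0, "rx": 0, "ry": 0, "rz": 0, "claw": 0},
    {"dx": 0, "dy": 0, "dz": 0, "rx": 0, "ry": 0, "rz": 0.075, "claw": 0},
    {"dx": 0, "dy": 0, "dz": 0, "rx": 0, "ry": 0, "rz": 0.075, "claw": 0},
    {"dx": 0, "dy": 0, "dz": 0, "rx": 0, "ry": 0, "rz": 0, "claw": 0},
    {"dx": 0, "dy": 0, "dz": 0, "rx": 0, "ry": 0, "rz": 0, "claw": 0},
  ],
)

```text
time_s: 2.5
ee_pos: [0.5426, -0.1003, 0.2225]
eef_rot: [-3.142, -0.0, 0.213]
force: [-0.4, -0.8, 0.5]
grip_width: 0.094
grip_force: 0.0
```

```bash
python3 -c "
from h import *
to([.5426,-.0999,.024],.210)"
```

```text
pos [ 0.5426 -0.1003  0.2225] rot [-3.1416 -0.      0.2134] t 2.50 F [-0.4 -0.8  0.5] w 0.0940 gf 0.0 | shift [ 1.000e-03 -4.000e-03  1.985e+00] len 0.198 m turn(after) [-0.     -0.      0.0022]
```

Down to z = 0.024, then close.

Request:
step_arm(
  plan=[
    {"dx": 0, "dy": 0, "dz": 0.4, "rx": 0, "ry": 0, "rz": 0.002, "claw": 0},
    {"dx": 0, "dy": 0, "dz": 0.4, "rx": 0, "ry": 0, "rz": 0, "claw": 0},
    {"dx": 0, "dy": 0, "dz": 0.4, "rx": 0, "ry": 0, "rz": 0, "claw": 0},
    {"dx": 0, "dy": 0, "dz": 0.4, "rx": 0, "ry": 0, "rz": 0, "claw": 0},
    {"dx": 0, "dy": 0, "dz": 0.2, "rx": 0, "ry": 0, "rz": 0, "claw": 0},
    {"dx": 0, "dy": 0, "dz": 0.18, "rx": 0, "ry": 0, "rz": 0, "claw": 0},
    {"dx": 0, "dy": 0, "dz": 0, "rx": 0, "ry": 0, "rz": 0, "claw": 0},
    {"dx": 0, "dy": 0, "dz": 0, "rx": 0, "ry": 0, "rz": 0, "claw": 0.5},
    {"dx": 0, "dy": 0, "dz": 0, "rx": 0, "ry": 0, "rz": 0, "claw": 0.6},
    {"dx": 0, "dy": 0, "dz": 0, "rx": 0, "ry": 0, "rz": 0, "claw": 1},
  ],
  grip_force=60,
)

```text
time_s: 3.5
ee_pos: [0.5432, -0.1004, 0.0256]
eef_rot: [3.141, -0.002, 0.207]
force: [0.3, -0.0, -0.3]
grip_width: 0.0733
grip_force: 0.0
```

Request:
step_arm(
  plan=[
    {"dx": 0, "dy": 0, "dz": 0, "rx": 0, "ry": 0, "rz": 0, "claw": 1},
    {"dx": 0, "dy": 0, "dz": 0, "rx": 0, "ry": 0, "rz": 0, "claw": 1},
    {"dx": 0, "dy": 0, "dz": 0, "rx": 0, "ry": 0, "rz": 0, "claw": 1},
    {"dx": 0, "dy": 0, "dz": 0, "rx": 0, "ry": 0, "rz": 0, "claw": 1},
    {"dx": 0, "dy": 0, "dz": 0, "rx": 0, "ry": 0, "rz": 0, "claw": 1},
    {"dx": 0, "dy": 0, "dz": 0, "rx": 0, "ry": 0, "rz": 0, "claw": 1},
  ],
)

```text
time_s: 4.1
ee_pos: [0.5426, -0.1002, 0.0244]
eef_rot: [-3.142, 0.0, 0.207]
force: [-0.7, 0.5, 0.3]
grip_width: 0.0256
grip_force: 0.2
```

Request:
step_arm(
  plan=[
    {"dx": 0, "dy": 0, "dz": 0, "rx": 0, "ry": 0, "rz": 0, "claw": 1},
    {"dx": 0, "dy": 0, "dz": 0, "rx": 0, "ry": 0, "rz": 0, "claw": 1},
    {"dx": 0, "dy": 0, "dz": 0, "rx": 0, "ry": 0, "rz": 0, "claw": 1},
    {"dx": 0, "dy": 0, "dz": -0.1, "rx": 0, "ry": 0, "rz": 0, "claw": 1},
    {"dx": 0, "dy": 0, "dz": -0.2, "rx": 0, "ry": 0, "rz": 0, "claw": 1},
    {"dx": 0, "dy": 0, "dz": -0.3, "rx": 0, "ry": 0, "rz": 0, "claw": 1},
    {"dx": 0, "dy": 0, "dz": -0.3, "rx": 0, "ry": 0, "rz": 0, "claw": 1},
    {"dx": 0, "dy": 0, "dz": -0.3, "rx": 0, "ry": 0, "rz": 0, "claw": 1},
    {"dx": 0, "dy": 0, "dz": -0.2, "rx": 0, "ry": 0, "rz": 0, "claw": 1},
    {"dx": 0, "dy": 0, "dz": 0, "rx": 0, "ry": 0, "rz": 0, "claw": 1},
  ],
)

```text
time_s: 5.1
ee_pos: [0.5437, -0.1004, 0.1677]
eef_rot: [3.139, -0.005, 0.207]
force: [0.3, 0.7, -1.4]
grip_width: 0.0238
grip_force: 60.0
```

```bash
python3 -c "
from h import *
to([.503,-.160,.165],.210)"
```

```text
pos [ 0.5437 -0.1004  0.1677] rot [ 3.1394 -0.0046  0.2071] t 5.10 F [ 0.3  0.7 -1.4] w 0.0238 gf 60.0 | shift [-0.52   0.499  0.026] len 0.072 m turn(after) [ 0.0014 -0.003  -0.0019]
```

Request:
step_arm(
  plan=[
    {"dx": -0.29, "dy": 0.35, "dz": 0, "rx": 0, "ry": 0, "rz": 0, "claw": 1},
    {"dx": -0.28, "dy": 0.34, "dz": 0, "rx": 0, "ry": 0, "rz": 0, "claw": 1},
    {"dx": 0, "dy": 0, "dz": 0, "rx": 0, "ry": 0, "rz": -0.06, "claw": 1},
    {"dx": 0, "dy": 0, "dz": 0, "rx": 0, "ry": 0, "rz": -0.08, "claw": 1},
    {"dx": 0, "dy": 0, "dz": 0, "rx": 0, "ry": 0, "rz": -0.08, "claw": 1},
    {"dx": 0, "dy": 0, "dz": 0, "rx": 0, "ry": 0, "rz": -0.08, "claw": 1},
    {"dx": 0, "dy": 0, "dz": 0, "rx": 0, "ry": 0, "rz": -0.08, "claw": 1},
    {"dx": 0, "dy": 0, "dz": 0, "rx": 0, "ry": 0, "rz": -0.08, "claw": 1},
    {"dx": 0, "dy": 0, "dz": 0, "rx": 0, "ry": 0, "rz": -0.08, "claw": 1},
    {"dx": 0, "dy": 0, "dz": 0, "rx": 0, "ry": 0, "rz": -0.08, "claw": 1},
  ],
)

```text
time_s: 6.1
ee_pos: [0.5005, -0.1792, 0.1632]
eef_rot: [-3.14, -0.0, 1.186]
force: [1.2, -0.5, -1.4]
grip_width: 0.0237
grip_force: 60.0
```

Request:
step_arm(
  plan=[
    {"dx": 0, "dy": 0, "dz": 0, "rx": 0, "ry": 0, "rz": -0.08, "claw": 1},
    {"dx": 0, "dy": 0, "dz": 0, "rx": 0, "ry": 0, "rz": -0.08, "claw": 1},
    {"dx": 0, "dy": 0, "dz": 0, "rx": 0, "ry": 0, "rz": -0.08, "claw": 1},
    {"dx": 0, "dy": 0, "dz": 0, "rx": 0, "ry": 0, "rz": -0.08, "claw": 1},
    {"dx": 0, "dy": 0, "dz": 0, "rx": 0, "ry": 0, "rz": -0.08, "claw": 1},
    {"dx": 0, "dy": 0, "dz": 0, "rx": 0, "ry": 0, "rz": -0.02, "claw": 1},
    {"dx": 0, "dy": 0, "dz": 0, "rx": 0, "ry": 0, "rz": 0, "claw": 1},
    {"dx": 0, "dy": 0, "dz": 0, "rx": 0, "ry": 0, "rz": 0, "claw": 1},
  ],
)

```text
time_s: 6.9
ee_pos: [0.5008, -0.1793, 0.1637]
eef_rot: [-3.141, -0.001, 1.839]
force: [0.0, -0.2, -1.1]
grip_width: 0.0235
grip_force: 60.0
```

```bash
python3 -c "
from h import *
to([.503,-.18,.079],1.7157)"
```

```text
pos [ 0.5008 -0.1793  0.1637] rot [-3.1408e+00 -7.0000e-04  1.8393e+00] t 6.90 F [ 0.  -0.2 -1.1] w 0.0235 gf 60.0 | shift [-0.013  0.02   0.847] len 0.085 m turn(after) [-0.0005 -0.0004  0.0787]
```

Request:
step_arm(
  plan=[
    {"dx": 0, "dy": 0, "dz": 0, "rx": 0, "ry": 0, "rz": 0.04, "claw": 1},
    {"dx": 0, "dy": 0, "dz": 0, "rx": 0, "ry": 0, "rz": 0.039, "claw": 1},
    {"dx": 0, "dy": 0, "dz": 0.3, "rx": 0, "ry": 0, "rz": 0, "claw": 1},
    {"dx": 0, "dy": 0, "dz": 0.3, "rx": 0, "ry": 0, "rz": 0, "claw": 1},
    {"dx": 0, "dy": 0, "dz": 0.3, "rx": 0, "ry": 0, "rz": 0, "claw": 1},
    {"dx": 0, "dy": 0, "dz": 0.18, "rx": 0, "ry": 0, "rz": 0, "claw": 1},
    {"dx": 0, "dy": 0, "dz": 0, "rx": 0, "ry": 0, "rz": 0, "claw": 1},
    {"dx": 0, "dy": 0, "dz": 0, "rx": 0, "ry": 0, "rz": 0, "claw": 1},
  ],
)

```text
time_s: 7.7
ee_pos: [0.5012, -0.1795, 0.0568]
eef_rot: [-3.142, -0.0, 1.716]
force: [-0.6, -0.2, -1.0]
grip_width: 0.0235
grip_force: 60.0
```

```bash
cat > m2.py <<'E'
from h import *
import sys
tag=sys.argv[1]
o=telemetry.get_obs(); yaw=o["eef_rot"][2]; T=o["ee_pos"]; u=np.array([np.cos(yaw),np.sin(yaw)]); n=np.array([-u[1],u[0]])
to([.501,-.18,.055],1.7157)
for c_ in ("top","scene"):
    c=viewer.camera(c_); save(c["img"],f"pics/{c_}{tag}.png"); np.savez(f"{c_}{tag}.npz",**{k:np.array(v) for k,v in c.items()})
    W=cloud(c); X,Z=W[...,:2],W[...,2]
    d=X-T[:2]; s=d@u; q=d@n
    hsv=cv2.cvtColor(c["img"],cv2.COLOR_RGB2HSV)
    m=(s>.085)&(s<.23)&(abs(q)<.016)&(abs(Z-T[2])<.02)
    k=np.polyfit(s[m],q[m],1); 
    bins=[(round(a,3),((m)&(s>=a)&(s<a+.03)).sum(),np.round(np.median(q[m&(s>=a)&(s<a+.03)]),4),np.round(np.percentile(Z[m&(s>=a)&(s<a+.03)],[50,95]),4)) for a in (.085,.115,.145,.175,.2)]
    print(c_,"rod n",m.sum(),"slope",k[0].round(4),"q@150",np.polyval(k,.15).round(4),"tip s",np.percentile(s[m],99.5)); print(bins)
    # rings in (s,q)
    nr=(s>.26)&(s<.36)&(abs(q)<.05)&(Z>.058)&(Z<.095)
    for a in (.265,.289,.313): pass
    h=hsv[...,1]
    for nm,mm in (("brass",nr&(h>110)&(hsv[...,0]>12)&(hsv[...,0]<30)),("white",nr&(h<70))):
        if mm.sum()>5:
            kk=mm.astype(np.uint8); nl,lab,st,ce=cv2.connectedComponentsWithStats(kk)
            for i in range(1,nl):
                g=lab==i
                if g.sum()>20:
                    print(" ",nm,ce[i].round(),g.sum(),"s",np.round(np.percentile(s[g],[3,50,97]),4),"q",np.round(np.percentile(q[g],[2,50,98]),4),"midq",np.mean(np.percentile(q[g],[2,98])).round(4),"z",np.round(np.percentile(Z[g],97),4))
E
python3 m2.py 1
```

```text
pos [ 0.5012 -0.1795  0.0568] rot [-3.1415e+00 -1.0000e-04  1.7160e+00] t 7.70 F [-0.6 -0.2 -1. ] w 0.0235 gf 60.0 | shift [-0.005 -0.003  0.018] len 0.002 m turn(after) [-0.     -0.      0.0002]
top rod n 356 slope -0.0072 q@150 -0.0014 tip s 0.22181780626398082
[(0.085, np.int64(78), np.float64(-0.0009), array([0.0601, 0.063 ])), (0.115, np.int64(78), np.float64(-0.0013), array([0.0601, 0.0637])), (0.145, np.int64(78), np.float64(-0.0013), array([0.06  , 0.0635])), (0.175, np.int64(77), np.float64(-0.0015), array([0.0602, 0.0636])), (0.2, np.int64(57), np.float64(-0.0019), array([0.0602, 0.0635]))]
  brass [240. 258.] 125 s [0.3013 0.3045 0.3083] q [-0.0264  0.0007  0.0254] midq -0.0005 z 0.0864
  white [252. 256.] 130 s [0.2773 0.2808 0.2847] q [-0.0287 -0.0002  0.0262] midq -0.0013 z 0.0862
  white [228. 259.] 140 s [0.3252 0.3285 0.3326] q [-0.0287 -0.001   0.0261] midq -0.0013 z 0.0859
  return _methods._mean(a, axis=axis, dtype=dtype,
  ret = ret.dtype.type(ret / rcount)
Traceback (most recent call last):
  File "m2.py", line 13, in <module>
    bins=[(round(a,3),((m)&(s>=a)&(s<a+.03)).sum(),np.round(np.median(q[m&(s>=a)&(s<a+.03)]),4),np.round(np.percentile(Z[m&(s>=a)&(s<a+.03)],[50,95]),4)) for a in (.085,.115,.145,.175,.2)]
                                                                                                         ~~~~~~~~~~~~~^^^^^^^^^^^^^^^^^^^^^^^^^^^^^^^
IndexError: index -1 is out of bounds for axis 0 with size 0
```

Request:
step_arm(
  plan=[
    {"dx": 0.2, "dy": 0, "dz": 0.012, "rx": 0, "ry": 0, "rz": 0, "claw": 1},
    {"dx": 0.2, "dy": 0, "dz": 0, "rx": 0, "ry": 0, "rz": 0, "claw": 1},
    {"dx": 0.2, "dy": 0, "dz": 0, "rx": 0, "ry": 0, "rz": 0, "claw": 1},
    {"dx": 0.15, "dy": 0, "dz": 0, "rx": 0, "ry": 0, "rz": 0, "claw": 1},
    {"dx": 0.15, "dy": 0, "dz": 0, "rx": 0, "ry": 0, "rz": 0, "claw": 1},
  ],
)

```text
time_s: 8.3
ee_pos: [0.4882, -0.0897, 0.056]
eef_rot: [3.14, 0.001, 1.717]
force: [0.9, 0.5, -1.6]
grip_width: 0.0235
grip_force: 60.0
```

```bash
sed -i '/^    bins=/s/=\[(round/=c_=="top" and [(round/' m2.py; sed -i 's/.26)&(s<.36)/.14)\&(s<.36)/; s/    k=np.polyfit(s\[m\],q\[m\],1); /    k=np.polyfit(s[m],q[m],1) if m.sum()>5 else np.zeros(2)/; s/np.percentile(s\[m\],99.5)/s[m].max(initial=0)/' m2.py; python3 m2.py 2
python3 - <<'E'
import cv2
a=cv2.imread("pics/scene2.png")[180:320,180:360]; cv2.imwrite("pics/s2c.png",cv2.resize(a,None,fx=4,fy=4,interpolation=cv2.INTER_CUBIC))
E
```

```text
pos [ 0.4882 -0.0897  0.056 ] rot [3.1403e+00 6.0000e-04 1.7165e+00] t 8.30 F [ 0.9  0.5 -1.6] w 0.0235 gf 60.0 | shift [-0.912 -0.005  0.011] len 0.091 m turn(after) [0.0008 0.0004 0.0005]
top rod n 370 slope 0.0362 q@150 -0.0001 tip s 0.2284680995747478
[(0.085, np.int64(79), np.float64(-0.0012), array([0.0589, 0.0625])), (0.115, np.int64(79), np.float64(-0.0012), array([0.0595, 0.0621])), (0.145, np.int64(80), np.float64(-0.0012), array([0.0591, 0.0625])), (0.175, np.int64(83), np.float64(0.0001), array([0.0581, 0.0636])), (0.2, np.int64(67), np.float64(0.001), array([0.0567, 0.0706]))]
  brass [240. 258.] 124 s [0.2106 0.2139 0.2177] q [-0.0273  0.0005  0.0256] midq -0.0008 z 0.086
  white [257. 255.] 234 s [0.1443 0.1884 0.2053] q [-0.0275 -0.001   0.0247] midq -0.0014 z 0.0857
  white [228. 260.] 139 s [0.2345 0.2378 0.2419] q [-0.0284  0.0005  0.0261] midq -0.0012 z 0.086
scene rod n 331 slope -0.0233 q@150 0.0016 tip s 0.22574633742012015
False
  brass [264. 255.] 136 s [0.2163 0.2206 0.222 ] q [-0.0236  0.0069  0.0277] midq 0.0021 z 0.0854
  white [277. 250.] 231 s [0.1487 0.1958 0.1982] q [-0.0245  0.0024  0.0267] midq 0.0011 z 0.0845
  white [255. 259.] 189 s [0.2208 0.2442 0.2457] q [-0.0253  0.0058  0.0279] midq 0.0013 z 0.0847
```

View pics/s2c.png

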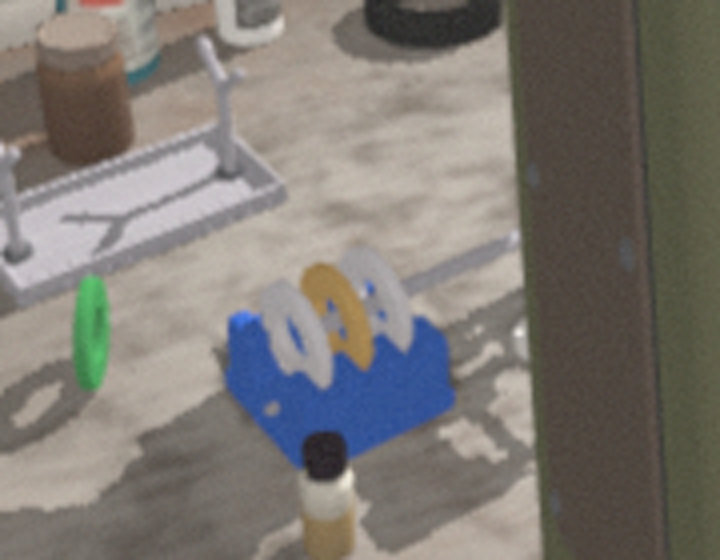

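The rod (crop (460,265)) enters the first ring and its tip shows in the brass bore at about (335,320). The rings have not shifted. I'll advance the remaining 90 mm.

Request:
step_arm(
  plan=[
    {"dx": 0.15, "dy": 0, "dz": 0, "rx": 0, "ry": 0, "rz": 0, "claw": 1},
    {"dx": 0.15, "dy": 0, "dz": 0, "rx": 0, "ry": 0, "rz": 0, "claw": 1},
    {"dx": 0.15, "dy": 0, "dz": 0, "rx": 0, "ry": 0, "rz": 0, "claw": 1},
    {"dx": 0.15, "dy": 0, "dz": 0, "rx": 0, "ry": 0, "rz": 0, "claw": 1},
    {"dx": 0.15, "dy": 0, "dz": 0, "rx": 0, "ry": 0, "rz": 0, "claw": 1},
    {"dx": 0.15, "dy": 0, "dz": 0, "rx": 0, "ry": 0, "rz": 0, "claw": 1},
    {"dx": 0, "dy": 0, "dz": 0, "rx": 0, "ry": 0, "rz": 0, "claw": 1},
    {"dx": 0, "dy": 0, "dz": 0, "rx": 0, "ry": 0, "rz": 0, "claw": 1},
  ],
)

```text
time_s: 9.2
ee_pos: [0.4749, -0.001, 0.0553]
eef_rot: [3.142, 0.0, 1.718]
force: [0.2, -0.4, -1.9]
grip_width: 0.0237
grip_force: 60.0
```

```bash
sed -i 's/.14)&(s<.36)/.08)\&(s<.36)/;s/^    m=(s>.085)&(s<.23)/    m=(s>.165)\&(s<.24)/' m2.py; python3 m2.py 3
```

```text
pos [ 0.4749 -0.001   0.0553] rot [3.1415e+00 1.0000e-04 1.7176e+00] t 9.20 F [ 0.2 -0.4 -1.9] w 0.0237 gf 60.0 | shift [-1.809 -0.004  0.003] len 0.181 m turn(after) [0.     0.0001 0.0012]
  return _methods._mean(a, axis=axis, dtype=dtype,
  ret = ret.dtype.type(ret / rcount)
Traceback (most recent call last):
  File "m2.py", line 13, in <module>
    bins=c_=="top" and [(round(a,3),((m)&(s>=a)&(s<a+.03)).sum(),np.round(np.median(q[m&(s>=a)&(s<a+.03)]),4),np.round(np.percentile(Z[m&(s>=a)&(s<a+.03)],[50,95]),4)) for a in (.085,.115,.145,.175,.2)]
                                                                                                                       ~~~~~~~~~~~~~^^^^^^^^^^^^^^^^^^^^^^^^^^^^^^^
IndexError: index -1 is out of bounds for axis 0 with size 0
```

Request:
step_arm(
  plan=[
    {"dx": 0, "dy": 0, "dz": -0.05, "rx": 0, "ry": 0, "rz": 0, "claw": 1},
    {"dx": 0, "dy": 0, "dz": -0.05, "rx": 0, "ry": 0.01, "rz": 0, "claw": 1},
    {"dx": 0, "dy": 0, "dz": -0.05, "rx": 0, "ry": 0.01, "rz": 0, "claw": 1},
    {"dx": 0, "dy": 0, "dz": -0.08, "rx": 0, "ry": 0, "rz": 0, "claw": 1},
    {"dx": 0, "dy": 0, "dz": -0.08, "rx": 0, "ry": 0, "rz": 0, "claw": 1},
    {"dx": 0, "dy": 0, "dz": -0.08, "rx": 0, "ry": 0, "rz": 0, "claw": 1},
    {"dx": 0, "dy": 0, "dz": -0.08, "rx": 0, "ry": 0, "rz": 0, "claw": 1},
    {"dx": 0, "dy": 0, "dz": -0.08, "rx": 0, "ry": 0, "rz": 0, "claw": 1},
    {"dx": 0, "dy": 0, "dz": -0.08, "rx": 0, "ry": 0, "rz": 0, "claw": 1},
    {"dx": 0, "dy": 0, "dz": -0.08, "rx": 0, "ry": 0, "rz": 0, "claw": 1},
  ],
)

```text
time_s: 10.25
ee_pos: [0.4752, -0.0032, 0.1269]
eef_rot: [3.142, -0.031, 1.717]
force: [0.3, 0.8, -2.6]
grip_width: 0.0238
grip_force: 60.0
```

Request:
step_arm(
  plan=[
    {"dx": 0, "dy": 0, "dz": -0.08, "rx": 0, "ry": 0, "rz": 0, "claw": 1},
    {"dx": 0, "dy": 0, "dz": -0.08, "rx": 0, "ry": 0, "rz": 0, "claw": 1},
    {"dx": 0, "dy": 0, "dz": -0.08, "rx": 0, "ry": 0, "rz": 0, "claw": 1},
    {"dx": 0, "dy": 0, "dz": -0.08, "rx": 0, "ry": 0, "rz": 0, "claw": 1},
    {"dx": 0, "dy": 0, "dz": -0.05, "rx": 0, "ry": 0, "rz": 0, "claw": 1},
    {"dx": 0, "dy": 0, "dz": 0, "rx": 0, "ry": 0, "rz": 0, "claw": 1},
    {"dx": 0, "dy": 0, "dz": 0, "rx": 0, "ry": 0, "rz": 0, "claw": 1},
  ],
)

```text
time_s: 10.95
ee_pos: [0.4752, -0.0043, 0.163]
eef_rot: [-3.141, -0.031, 1.717]
force: [0.5, 0.0, -2.7]
grip_width: 0.0235
grip_force: 60.0
```

```bash
cat > m3.py <<'E'
from h import *
import sys
tag=sys.argv[1]
o=telemetry.get_obs(); R=Ro.from_euler("xyz",o["eef_rot"]).as_matrix(); T=o["ee_pos"]
to(T,1.7157)
for c_ in ("top","scene"):
    c=viewer.camera(c_); save(c["img"],f"pics/{c_}{tag}.png"); np.savez(f"{c_}{tag}.npz",**{k:np.array(v) for k,v in c.items()})
    L=(cloud(c)-T)@R; s,y,z=L[...,0],-L[...,1],-L[...,2]   # skewer-like axes about TCP; rod axis expected y=0,z~0
    m=(s>.08)&(s<.24)&(abs(y)<.009)&(abs(z)<.012)
    for a in np.arange(.05,.24,.02):
        k=m&(s>=a)&(s<a+.02)
        if k.sum()>5: print(c_,"rod s %.2f n %d y %.4f z95 %.4f"%(a,k.sum(),np.median(y[k]),np.percentile(z[k],95)))
    w=(s>.07)&(s<.24)&(abs(y)<.04)&(z>-.045)&(z<.03)&~((abs(y)<.009)&(abs(z)<.012))
    print(c_,"ring hist s",{round(float(a),3):int((w&(s>=a)&(s<a+.004)).sum()) for a in np.arange(.07,.24,.004) if (w&(s>=a)&(s<a+.004)).sum()>3}, "ztop",np.round(np.percentile(z[w],97),4))
E
python3 m3.py 4
python3 - <<'E'
import cv2
a=cv2.imread("pics/scene4.png")[160:320,180:360]; cv2.imwrite("pics/s4c.png",cv2.resize(a,None,fx=3.5,fy=3.5,interpolation=cv2.INTER_CUBIC))
E
```

```text
pos [ 0.4752 -0.0043  0.163 ] rot [-3.1414 -0.0315  1.7165] t 10.95 F [ 0.5  0.  -2.7] w 0.0235 gf 60.0 | shift [0. 0. 0.] len 0.000 m turn(after) [-0.0002 -0.02    0.0005]
top rod s 0.07 n 31 y -0.0004 z95 0.0058
top rod s 0.09 n 41 y -0.0015 z95 0.0067
top rod s 0.11 n 41 y -0.0007 z95 0.0061
top rod s 0.13 n 56 y -0.0009 z95 0.0066
top rod s 0.15 n 51 y -0.0008 z95 0.0056
top rod s 0.17 n 68 y -0.0015 z95 0.0053
top rod s 0.19 n 67 y -0.0013 z95 0.0055
top rod s 0.21 n 42 y -0.0017 z95 0.0050
top ring hist s {0.07: 6, 0.094: 10, 0.098: 79, 0.102: 72, 0.118: 26, 0.122: 83, 0.126: 74, 0.142: 39, 0.146: 92, 0.15: 72} ztop 0.0209
scene rod s 0.07 n 22 y 0.0031 z95 0.0043
scene rod s 0.09 n 32 y 0.0029 z95 0.0106
scene rod s 0.11 n 14 y 0.0027 z95 0.0049
scene rod s 0.13 n 42 y 0.0016 z95 0.0112
scene rod s 0.15 n 59 y 0.0027 z95 0.0108
scene rod s 0.17 n 55 y 0.0028 z95 0.0042
scene rod s 0.19 n 61 y 0.0028 z95 0.0043
scene rod s 0.21 n 51 y 0.0022 z95 0.0041
scene ring hist s {0.074: 7, 0.098: 24, 0.102: 66, 0.106: 179, 0.122: 21, 0.126: 68, 0.13: 191, 0.146: 25, 0.15: 76, 0.154: 249} ztop 0.0191
```

View pics/s4c.png

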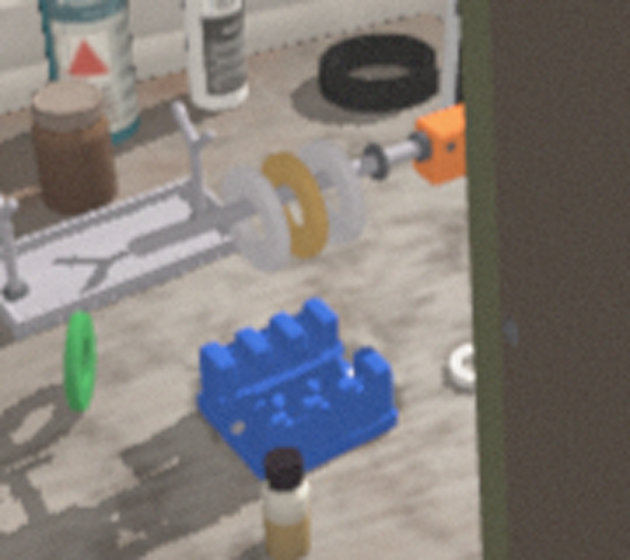

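All three rings hang on the rod ahead of the collar, from about crop (255,210) to (335,195), and the rack is empty. Before placing, I'll check how close the tall bottles are to the gripper body's final position.

Run:
```python
from h import *
for n in ("top","scene"):
    W=cloud(dict(np.load(n+"0.npz"))); X,Y,Z=W[...,0],W[...,1],W[...,2]
    m=(X>.70)&(X<.95)&(Y>-.05)&(Y<.16)&(Z>.1)
    print(n,m.sum(), np.round(np.percentile(X[m],[0.5,5,50]),3) if m.sum() else "", [(round(float(a),2),round(float(X[m&(Y>=a)&(Y<a+.03)].min(initial=9)),3),round(float(Z[m&(Y>=a)&(Y<a+.03)].max(initial=0)),3)) for a in np.arange(-.05,.16,.03)])
to([.677,.050,.165],1.713)
```

```text
top 5788 [0.798 0.803 0.903] [(-0.05, 0.901, 0.215), (-0.02, 0.814, 0.219), (0.01, 0.808, 0.223), (0.04, 0.814, 0.226), (0.07, 0.814, 0.228), (0.1, 0.797, 0.228), (0.13, 0.797, 0.231), (0.16, 9.0, 0.0)]
scene 12307 [0.797 0.81  0.902] [(-0.05, 0.894, 0.474), (-0.02, 0.818, 0.476), (0.01, 0.804, 0.478), (0.04, 0.806, 0.479), (0.07, 0.826, 0.481), (0.1, 0.793, 0.483), (0.13, 0.792, 0.485), (0.16, 9.0, 0.0)]
pos [ 0.4751 -0.0043  0.1628] rot [-3.1409 -0.0316  1.7165] t 11.05 F [ 0.  -0.3 -2.4] w 0.0237 gf 60.0 | shift [ 0.245  2.076 -0.015] len 0.209 m turn(after) [-0.0004 -0.0201  0.0023]
```

Request:
step_arm(
  plan=[
    {"dx": 0.02, "dy": 0.13, "dz": 0, "rx": 0, "ry": 0, "rz": 0, "claw": 1},
    {"dx": 0.03, "dy": 0.25, "dz": 0, "rx": 0, "ry": 0, "rz": 0, "claw": 1},
    {"dx": 0.03, "dy": 0.27, "dz": 0, "rx": 0, "ry": 0, "rz": 0, "claw": 1},
    {"dx": 0.03, "dy": 0.27, "dz": 0, "rx": 0, "ry": 0, "rz": 0, "claw": 1},
    {"dx": 0.03, "dy": 0.27, "dz": 0, "rx": 0, "ry": 0, "rz": 0, "claw": 1},
    {"dx": 0.03, "dy": 0.27, "dz": 0, "rx": 0, "ry": 0, "rz": 0, "claw": 1},
    {"dx": 0.03, "dy": 0.25, "dz": 0, "rx": 0, "ry": 0, "rz": 0, "claw": 1},
    {"dx": 0.03, "dy": 0.22, "dz": 0, "rx": 0, "ry": 0, "rz": 0, "claw": 1},
    {"dx": 0.015, "dy": 0.146, "dz": 0, "rx": 0, "ry": 0, "rz": 0, "claw": 1},
    {"dx": 0, "dy": 0, "dz": 0, "rx": 0, "ry": -0.014, "rz": 0.002, "claw": 1},
  ],
)

```text
time_s: 12.05
ee_pos: [0.6778, 0.05, 0.1625]
eef_rot: [-3.14, -0.009, 1.713]
force: [-0.6, -0.4, -3.7]
grip_width: 0.0235
grip_force: 60.0
```

Request:
step_arm(
  plan=[
    {"dx": 0, "dy": 0, "dz": 0, "rx": 0, "ry": 0, "rz": 0, "claw": 1},
    {"dx": 0, "dy": 0, "dz": 0, "rx": 0, "ry": 0, "rz": 0, "claw": 1},
    {"dx": 0, "dy": 0, "dz": 0, "rx": 0, "ry": 0, "rz": 0, "claw": 1},
  ],
)

```text
time_s: 12.35
ee_pos: [0.6767, 0.0499, 0.1643]
eef_rot: [3.142, -0.009, 1.713]
force: [-0.3, -1.1, -2.5]
grip_width: 0.0236
grip_force: 60.0
```

```bash
python3 m3.py 5
python3 - <<'E'
from h import *
to([.677,.050,.084],1.713)
a=cv2.imread("pics/scene5.png")[150:300,130:310]; cv2.imwrite("pics/s5c.png",cv2.resize(a,None,fx=3.5,fy=3.5,interpolation=cv2.INTER_CUBIC))
E
```

```text
pos [0.6767 0.0499 0.1643] rot [ 3.1416 -0.0095  1.7133] t 12.35 F [-0.3 -1.1 -2.5] w 0.0236 gf 60.0 | shift [0. 0. 0.] len 0.000 m turn(after) [ 0.     -0.006  -0.0015]
top rod s 0.07 n 19 y -0.0005 z95 0.0057
top rod s 0.09 n 38 y -0.0004 z95 0.0063
top rod s 0.11 n 40 y 0.0004 z95 0.0069
top rod s 0.13 n 50 y -0.0002 z95 0.0077
top rod s 0.15 n 48 y -0.0004 z95 0.0057
top rod s 0.17 n 62 y -0.0004 z95 0.0053
top rod s 0.19 n 62 y -0.0007 z95 0.0049
top rod s 0.21 n 38 y -0.0010 z95 0.0049
top ring hist s {0.094: 42, 0.098: 77, 0.102: 63, 0.118: 55, 0.122: 80, 0.126: 58, 0.142: 69, 0.146: 83, 0.15: 58} ztop 0.0208
scene rod s 0.07 n 19 y 0.0035 z95 0.0037
scene rod s 0.09 n 19 y 0.0025 z95 0.0097
scene rod s 0.11 n 17 y 0.0029 z95 0.0041
scene rod s 0.13 n 35 y 0.0026 z95 0.0108
scene rod s 0.15 n 43 y 0.0025 z95 0.0096
scene rod s 0.17 n 43 y 0.0029 z95 0.0043
scene rod s 0.19 n 43 y 0.0029 z95 0.0043
scene rod s 0.21 n 40 y 0.0026 z95 0.0039
scene ring hist s {0.098: 14, 0.102: 56, 0.106: 143, 0.122: 20, 0.126: 56, 0.13: 139, 0.146: 20, 0.15: 62, 0.154: 140} ztop 0.0191
pos [0.6769 0.0499 0.1643] rot [ 3.1413 -0.0094  1.7133] t 12.45 F [-0.6 -0.5 -3.5] w 0.0238 gf 60.0 | shift [-0.006  0.001  0.803] len 0.080 m turn(after) [ 0.0002 -0.006   0.0002]
```

View pics/s5c.png

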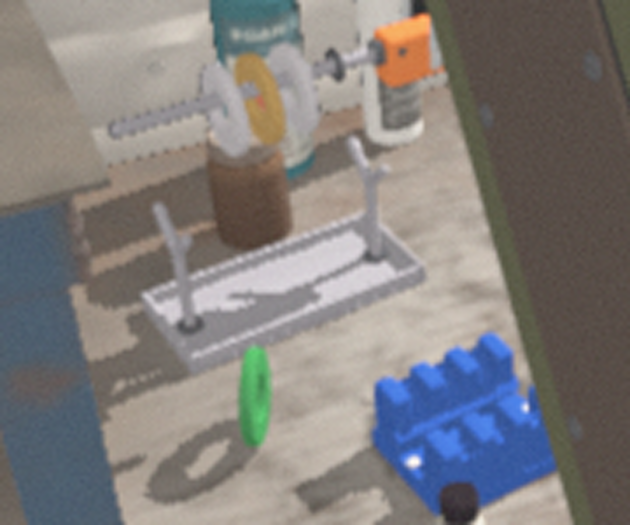

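The stack hangs above the stand, with the rod spanning both forks (fork tips at crop (160,205) and (355,145)). I'll lower it to a few mm above seating.

Request:
step_arm(
  plan=[
    {"dx": 0, "dy": 0, "dz": 0.1, "rx": 0, "ry": 0, "rz": 0, "claw": 1},
    {"dx": 0, "dy": 0, "dz": 0.1, "rx": 0, "ry": 0, "rz": 0, "claw": 1},
    {"dx": 0, "dy": 0, "dz": 0.1, "rx": 0, "ry": 0, "rz": 0, "claw": 1},
    {"dx": 0, "dy": 0, "dz": 0.1, "rx": 0, "ry": 0, "rz": 0, "claw": 1},
    {"dx": 0, "dy": 0, "dz": 0.1, "rx": 0, "ry": 0, "rz": 0, "claw": 1},
    {"dx": 0, "dy": 0, "dz": 0.1, "rx": 0, "ry": 0, "rz": 0, "claw": 1},
    {"dx": 0, "dy": 0, "dz": 0.1, "rx": 0, "ry": 0, "rz": 0, "claw": 1},
    {"dx": 0, "dy": 0, "dz": 0.08, "rx": 0, "ry": 0, "rz": 0, "claw": 1},
    {"dx": 0, "dy": 0, "dz": 0, "rx": 0, "ry": 0, "rz": 0, "claw": 1},
    {"dx": 0, "dy": 0, "dz": 0, "rx": 0, "ry": 0, "rz": 0, "claw": 1},
  ],
)

```text
time_s: 13.45
ee_pos: [0.6772, 0.0508, 0.0861]
eef_rot: [3.141, -0.009, 1.713]
force: [0.4, 0.0, -2.5]
grip_width: 0.0237
grip_force: 60.0
```

```bash
python3 m3.py 6 | grep -v rod
python3 - <<'E'
from h import *
o=telemetry.get_obs(); R=Ro.from_euler("xyz",o["eef_rot"]).as_matrix(); T=o["ee_pos"]
for n in ("top","scene"):
    L=(cloud(dict(np.load(n+"6.npz")))-T)@R; s,y,z=L[...,0],-L[...,1],-L[...,2]
    for a in (.053,.195):
        m=(abs(s-a)<.012)&(abs(y)<.03)&(z>-.02)&(z<.02)&(abs(y)>.0075)
        print(n,a,[(sg,k.sum(),np.round([s[k].mean(),*np.percentile(y[k],[5,95]),np.percentile(z[k],97)],4)) for sg in (-1,1) for k in [m&(y*sg>0)] if k.sum()])
a=np.hstack([cv2.resize(cv2.imread("pics/top6.png")[120:200,150:330],None,fx=4,fy=4,interpolation=cv2.INTER_CUBIC)]); cv2.imwrite("pics/t6c.png",a)
E
```

```text
pos [0.6772 0.0508 0.0861] rot [ 3.1415 -0.0094  1.7135] t 13.45 F [ 0.4  0.  -2.5] w 0.0237 gf 60.0 | shift [0. 0. 0.] len 0.000 m turn(after) [ 0.0001 -0.006  -0.0014]
top ring hist s {0.094: 36, 0.098: 65, 0.102: 50, 0.118: 46, 0.122: 65, 0.126: 48, 0.142: 58, 0.146: 67, 0.15: 50, 0.19: 46, 0.194: 37} ztop 0.0209
scene ring hist s {0.074: 4, 0.098: 11, 0.102: 54, 0.106: 126, 0.122: 14, 0.126: 50, 0.13: 127, 0.146: 15, 0.15: 55, 0.154: 125, 0.194: 28, 0.198: 50} ztop 0.0197
top 0.053 []
top 0.195 [(-1, np.int64(40), array([ 0.1941, -0.0241, -0.0112,  0.0035])), (1, np.int64(30), array([0.194 , 0.0083, 0.0245, 0.004 ]))]
scene 0.053 [(-1, np.int64(16), array([ 0.0571, -0.0239, -0.0108,  0.0044])), (1, np.int64(32), array([0.0527, 0.0083, 0.0256, 0.0053]))]
scene 0.195 [(-1, np.int64(17), array([ 0.1985, -0.0222, -0.0124,  0.0025])), (1, np.int64(20), array([0.1992, 0.0101, 0.0257, 0.0022]))]
```

View pics/t6c.png

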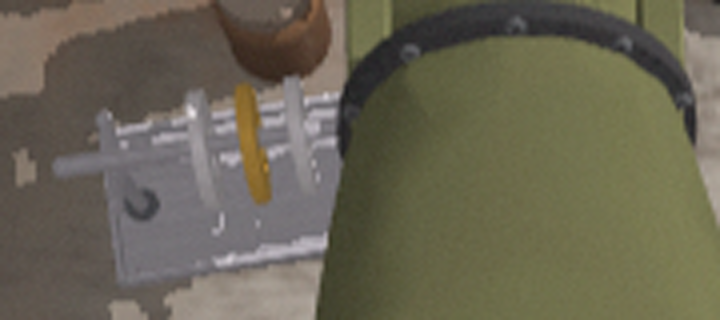

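The rod sits centrally between the far fork's arms (crop (105,115) to (125,180)) and the rings are between the forks. I'll seat it gently.

Request:
step_arm(
  plan=[
    {"dx": 0, "dy": 0, "dz": 0.025, "rx": 0, "ry": 0, "rz": 0, "claw": 1},
    {"dx": 0, "dy": 0, "dz": 0.02, "rx": 0, "ry": 0, "rz": 0, "claw": 1},
    {"dx": 0, "dy": 0, "dz": 0.01, "rx": 0, "ry": 0, "rz": 0, "claw": 1},
    {"dx": 0, "dy": 0, "dz": 0, "rx": 0, "ry": 0, "rz": 0, "claw": 1},
    {"dx": 0, "dy": 0, "dz": 0, "rx": 0, "ry": 0, "rz": 0, "claw": 1},
  ],
)

```text
time_s: 14.05
ee_pos: [0.6771, 0.0509, 0.0805]
eef_rot: [-3.142, -0.009, 1.713]
force: [-0.4, -0.0, -1.6]
grip_width: 0.0235
grip_force: 60.0
```

Request:
step_arm(
  plan=[
    {"dx": 0, "dy": 0, "dz": 0.01, "rx": 0, "ry": 0, "rz": 0, "claw": 1},
    {"dx": 0, "dy": 0, "dz": 0, "rx": 0, "ry": 0, "rz": 0, "claw": 1},
    {"dx": 0, "dy": 0, "dz": 0, "rx": 0, "ry": 0, "rz": 0, "claw": 1},
  ],
)

```text
time_s: 14.35
ee_pos: [0.677, 0.0508, 0.0795]
eef_rot: [-3.142, -0.009, 1.713]
force: [-0.0, 0.4, -3.1]
grip_width: 0.0237
grip_force: 60.0
```

Request:
step_arm(
  plan=[
    {"dx": 0, "dy": 0, "dz": 0.01, "rx": 0, "ry": 0, "rz": 0, "claw": 1},
    {"dx": 0, "dy": 0, "dz": 0, "rx": 0, "ry": 0, "rz": 0, "claw": 1},
    {"dx": 0, "dy": 0, "dz": 0, "rx": 0, "ry": 0, "rz": 0, "claw": 1},
  ],
)

```text
time_s: 14.65
ee_pos: [0.6772, 0.0509, 0.0786]
eef_rot: [3.141, -0.009, 1.713]
force: [0.6, -1.0, -1.6]
grip_width: 0.0237
grip_force: 60.0
```

Request:
step_arm(
  plan=[
    {"dx": 0, "dy": 0, "dz": 0.01, "rx": 0, "ry": 0, "rz": 0, "claw": 1},
    {"dx": 0, "dy": 0, "dz": 0, "rx": 0, "ry": 0, "rz": 0, "claw": 1},
    {"dx": 0, "dy": 0, "dz": 0, "rx": 0, "ry": 0, "rz": 0, "claw": 1},
  ],
)

```text
time_s: 14.95
ee_pos: [0.6773, 0.0509, 0.078]
eef_rot: [3.141, -0.009, 1.713]
force: [0.5, -0.7, 4.3]
grip_width: 0.0237
grip_force: 60.0
```

```bash
python3 m3.py 7 | grep -v ring
```

```text
pos [0.6773 0.0509 0.078 ] rot [ 3.1406 -0.0094  1.7134] t 14.95 F [ 0.5 -0.7  4.3] w 0.0237 gf 60.0 | shift [0. 0. 0.] len 0.000 m turn(after) [ 0.0006 -0.006  -0.0015]
top rod s 0.07 n 21 y -0.0008 z95 0.0054
top rod s 0.09 n 32 y 0.0005 z95 0.0072
top rod s 0.11 n 33 y 0.0001 z95 0.0081
top rod s 0.13 n 41 y 0.0001 z95 0.0068
top rod s 0.15 n 40 y -0.0007 z95 0.0062
top rod s 0.17 n 51 y -0.0005 z95 0.0066
top rod s 0.19 n 67 y 0.0003 z95 0.0066
top rod s 0.21 n 29 y -0.0008 z95 0.0061
scene rod s 0.07 n 15 y 0.0031 z95 0.0053
scene rod s 0.09 n 21 y 0.0035 z95 0.0099
scene rod s 0.11 n 14 y 0.0033 z95 0.0065
scene rod s 0.13 n 30 y 0.0026 z95 0.0102
scene rod s 0.15 n 35 y 0.0023 z95 0.0086
scene rod s 0.17 n 38 y 0.0028 z95 0.0056
scene rod s 0.19 n 47 y 0.0023 z95 0.0053
scene rod s 0.21 n 31 y 0.0016 z95 0.0045
```

Request:
step_arm(
  plan=[
    {"dx": 0, "dy": 0, "dz": 0.005, "rx": 0, "ry": -0.003, "rz": 0, "claw": 1},
    {"dx": 0, "dy": 0, "dz": 0, "rx": 0, "ry": 0, "rz": 0, "claw": 1},
    {"dx": 0, "dy": 0, "dz": 0, "rx": 0, "ry": 0, "rz": 0, "claw": 1},
  ],
)

```text
time_s: 15.35
ee_pos: [0.6775, 0.0509, 0.0779]
eef_rot: [3.14, -0.005, 1.713]
force: [-0.2, -1.2, 8.5]
grip_width: 0.0238
grip_force: 60.0
```

Request:
step_arm(
  plan=[
    {"dx": 0, "dy": 0, "dz": 0, "rx": 0, "ry": 0, "rz": 0, "claw": 0.7},
    {"dx": 0, "dy": 0, "dz": 0, "rx": 0, "ry": 0, "rz": 0, "claw": 0.65},
    {"dx": 0, "dy": 0, "dz": 0, "rx": 0, "ry": 0, "rz": 0, "claw": 0.6},
    {"dx": 0, "dy": 0, "dz": 0, "rx": 0, "ry": 0, "rz": 0, "claw": 0.5},
    {"dx": 0, "dy": 0, "dz": 0, "rx": 0, "ry": 0, "rz": 0, "claw": 0.4},
    {"dx": 0, "dy": 0, "dz": 0, "rx": 0, "ry": 0, "rz": 0, "claw": 0.4},
    {"dx": 0, "dy": 0, "dz": 0, "rx": 0, "ry": 0, "rz": 0, "claw": 0.4},
  ],
)

```text
time_s: 16.05
ee_pos: [0.677, 0.0509, 0.0769]
eef_rot: [-3.141, -0.005, 1.713]
force: [1.0, -0.4, -0.1]
grip_width: 0.0562
grip_force: 0.0
```

Released, with 16 mm clearance per side. Now straight up, then away toward the robot's right.

Request:
step_arm(
  plan=[
    {"dx": 0, "dy": 0, "dz": -0.1, "rx": 0, "ry": 0, "rz": 0, "claw": 0.4},
    {"dx": 0, "dy": 0, "dz": -0.2, "rx": 0, "ry": 0, "rz": 0, "claw": 0.4},
    {"dx": 0, "dy": 0, "dz": -0.3, "rx": 0, "ry": 0, "rz": 0, "claw": 0.4},
    {"dx": 0, "dy": 0, "dz": -0.3, "rx": 0, "ry": 0, "rz": 0, "claw": 0.4},
    {"dx": -0.2, "dy": -0.2, "dz": -0.2, "rx": 0, "ry": 0, "rz": 0, "claw": 0.4},
    {"dx": -0.3, "dy": -0.3, "dz": 0, "rx": 0, "ry": 0, "rz": 0, "claw": 0.4},
    {"dx": -0.3, "dy": -0.3, "dz": 0, "rx": 0, "ry": 0, "rz": 0, "claw": 0.4},
    {"dx": -0.3, "dy": -0.3, "dz": 0, "rx": 0, "ry": 0, "rz": 0, "claw": 0.4},
    {"dx": -0.3, "dy": -0.3, "dz": 0, "rx": 0, "ry": 0, "rz": 0, "claw": 0.4},
    {"dx": -0.3, "dy": -0.3, "dz": 0, "rx": 0, "ry": 0, "rz": 0, "claw": 0.4},
  ],
)

```text
time_s: 17.05
ee_pos: [0.5319, -0.1432, 0.1872]
eef_rot: [3.141, -0.004, 1.714]
force: [0.7, -0.9, -0.3]
grip_width: 0.0564
grip_force: 0.0
```

Request:
step_arm(
  plan=[
    {"dx": -0.3, "dy": -0.3, "dz": 0, "rx": 0, "ry": 0, "rz": 0, "claw": 0.4},
    {"dx": -0.2, "dy": -0.2, "dz": 0, "rx": 0, "ry": 0, "rz": 0, "claw": 0.4},
    {"dx": 0, "dy": 0, "dz": 0, "rx": 0, "ry": 0, "rz": 0, "claw": 0.4},
    {"dx": 0, "dy": 0, "dz": 0, "rx": 0, "ry": 0, "rz": 0, "claw": 0.4},
    {"dx": 0, "dy": 0, "dz": 0, "rx": 0, "ry": 0, "rz": 0, "claw": 0.4},
  ],
)

```text
time_s: 17.55
ee_pos: [0.4911, -0.1981, 0.1863]
eef_rot: [3.141, -0.005, 1.714]
force: [-0.7, 0.1, 0.2]
grip_width: 0.0566
grip_force: 0.0
```

Run:
```python
from h import *
to([.4,-.2,.2])
pics=[]
for n,off in (("top",np.array([.660,.174])),("scene",np.array([.6568,.1777]))):
    c=viewer.camera(n); save(c["img"],f"pics/{n}8.png")
    W=cloud(c); u=np.array([-.1416,.9899]); nn=np.array([-u[1],u[0]])
    s=(W[...,:2]-off)@u; q=(W[...,:2]-off)@nn; Z=W[...,2]
    for a in (-.085,-.06,-.04,-.012,.012,.04,.055,.08,.092):
        k=(abs(s-a)<.007)&(abs(q)<.0085)&(Z>.07)&(Z<.1)
        if k.sum()>3: print(n,"rod s %.3f n %d q %.4f z95 %.4f"%(a,k.sum(),np.median(q[k]),np.percentile(Z[k],95)))
    w=(abs(s)<.12)&(abs(q)<.04)&(Z>.02)&(Z<.11)&(abs(q)>.009)
    print({round(float(a),3):int(k) for a in np.arange(-.12,.12,.006) if (k:=(w&(s>=a)&(s<a+.006)).sum())>5}, "tip s",s[(abs(q)<.008)&(abs(Z-.079)<.01)&(s<.15)].max())
a=cv2.imread("pics/scene8.png")[150:300,130:310]; cv2.imwrite("pics/s8c.png",cv2.resize(a,None,fx=3.5,fy=3.5,interpolation=cv2.INTER_CUBIC))
```

```text
pos [ 0.4911 -0.1981  0.1863] rot [ 3.1411 -0.0045  1.7141] t 17.55 F [-0.7  0.1  0.2] w 0.0566 gf 0.0 | shift [ 0.112 -0.905 -0.137] len 0.092 m
top rod s -0.085 n 61 q 0.0010 z95 0.0907
top rod s -0.060 n 40 q 0.0003 z95 0.0881
top rod s -0.040 n 36 q 0.0008 z95 0.0844
top rod s -0.012 n 33 q 0.0009 z95 0.0842
top rod s 0.012 n 33 q 0.0010 z95 0.0839
top rod s 0.040 n 35 q 0.0008 z95 0.0859
top rod s 0.055 n 37 q 0.0011 z95 0.0850
top rod s 0.080 n 38 q 0.0012 z95 0.0846
top rod s 0.092 n 31 q 0.0010 z95 0.0844
{-0.12: 20, -0.114: 21, -0.108: 21, -0.102: 22, -0.096: 20, -0.09: 10, -0.078: 31, -0.072: 31, -0.03: 51, -0.024: 52, -0.006: 58, 0.0: 54, 0.018: 73, 0.024: 50, 0.066: 52, 0.072: 13} tip s 0.09742709603302221
scene rod s -0.085 n 41 q 0.0032 z95 0.0903
scene rod s -0.060 n 23 q 0.0016 z95 0.0870
scene rod s -0.040 n 21 q 0.0015 z95 0.0842
scene rod s -0.012 n 15 q 0.0013 z95 0.0835
scene rod s 0.012 n 17 q 0.0016 z95 0.0836
scene rod s 0.040 n 26 q 0.0023 z95 0.0841
scene rod s 0.055 n 25 q 0.0022 z95 0.0839
scene rod s 0.080 n 28 q 0.0021 z95 0.0834
scene rod s 0.092 n 27 q 0.0017 z95 0.0847
{-0.12: 14, -0.114: 12, -0.108: 18, -0.102: 18, -0.096: 13, -0.078: 20, -0.072: 23, -0.03: 37, -0.024: 105, -0.006: 38, 0.0: 107, 0.018: 39, 0.024: 107, 0.066: 34, 0.072: 13} tip s 0.09705599889272996
```

View pics/s8c.png

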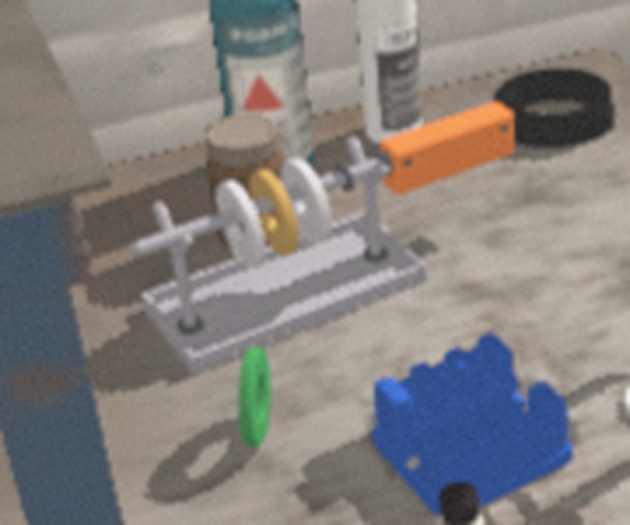

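The rod lies level in both forks with its axis at about 79 mm. The rings hang between the forks at s ≈ -26, -2 and +22 mm from the stand's middle, and the tip is within 2 mm of nominal. The arm is clear, so I'm handing in.

```bash
python3 -c "
from station import hand_in
print(hand_in())"
```

```text
the job is handed in; nothing more can be done
None
```

The job is handed in at about 18 s of the 58 s: the skewer rests level in both forks with all three rings hanging between them, and the arm is clear. No verdict came back.

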